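Seat the orange logger in the dry-block bore

ROBOT

A 6-joint arm with a two-finger parallel gripper is mounted at the origin on the work surface. World frame = base frame: x ahead of the robot, y to its left, z up, the work surface at z = 0. Lengths are in m, angles in degrees, forces in N, time in s.
With the tool pointing down it reaches from about 0.35 to 0.875 m from the base axis. Payload 4.2 kg.
Tool frame: the origin (TCP) lies on the centre line of the jaws, within the pads' length; the fingertips stand 11 mm ahead of it and the grasp point (between the pads) lies 8 mm behind it; y points along the fingers, z is the direction in which the jaws open and shut, and the axes are right-handed (so a half turn about y gives the same grasp; the last joint's range is limited). The gripper opens to 87 mm and grips with 3 to 60 N. Pads are 19 mm wide; open, the fingers measure 117 mm over their backs; the gripper's body (75 mm by 190 mm) begins 51 mm behind the grasp point.
Start: joints at [89.53, 22.042, 0.453, 0, -68.411, -14.817], TCP at [0.165, 0.603, 0.234] pointing down, gripper open.
Joint ranges: [-179.83, 179.83], [-69.29, 118.12], [-61.27, 80.66], [-181.25, 117.63], [-171.15, -9.14], [-177.46, 177.46]. Speed limits (degrees/s): [159.86, 159.86, 180, 180, 180, 180].

INTERFACE

Orientations are given as a 3x3 rotation matrix whose columns are the frame's x, y, z axes.
In Python, from station import r, optics gives the robot as it stands. The module is installed in compiled form; this text tells all that it offers.
- The arm moves only by the tool step_arm, never from a script. Its argument "moves" is a list that holds one entry, the list of rows, each a list of 7 numbers: the turn, a rotation vector about the tool's x, y, z in rad, then the shift along the tool's x, y, z in cm, then the opening in per cent of the stroke, from 0 (shut) to 100 (fully open). A call has exactly 5 rows; each row is the pose to reach, as a shift and turn from the pose commanded when the call began, along the tool's axes at that moment; what a row does not reach only later rows make up. A row lasts 1/12 s, in which the tool goes at most 41.7 mm and 7.16 degrees, less where a joint would pass 70% of its speed; a pose out of reach is approached as far as the arm can. A call with a gripper value outside its range is refused whole. The fingers move at their own pace and stop on an object; the grip force is fixed at half the most. Time passes only in rows, so rows that repeat a pose let the fingers close, or fill a call up. It gives the time, the measured TCP pose, the force and the opening at its end, in the units of the state.
- r.sense(): the state, without advancing time (a new reading comes with each control period).
- optics.capture(name): name is "scene" or "side" or "wrist"; returns a dict with "image" (480x640x3 uint8, red, green, blue), "fov_y" (degrees; the focal length in pixels is half the picture's height over the tangent of half this angle, whatever the lens; pixels are square), "cx", "cy" (the principal point, pixels), "cam_to_world" (4x4, takes a point from camera to world coordinates). Camera axes: x right, y down, z forward; pixel columns grow to the right and rows downward; lengths in m; the calibration is good to about 2 mm. The wrist camera is an equidistant fisheye: a pixel r from the principal point sees the ray r / f radians off the axis. A picture is of the moment at which its call begins. There is no depth.
- r.finish_job(): hands the job in, once; it reports no verdict.
The state is a dict: "time_s": time; "joints": joint angles; "joint_velocities": joint speeds; "effort": joint torques, N m; "tcp_pos": TCP position; "ee_rot": TCP orientation; "wrist_force": force on the tool from outside, world axes, zero at the start; "moment": the same for the moment, N m; "gripper_width": opening from 0.0 (shut) to 1.0 (fully open).
Only numpy, scipy, OpenCV 4.12 (cv2) and the standard library are available. Lean on these libraries where they do the work, as an engineer would, in place of code of your own. Each camera call takes 0.05 s, during which the arm holds its last target.

TASK

Take the orange-headed temperature logger out of the white rack and put it in the orange-collared bore of the dry-block unit: lead it in leaning by 15 to 20 degrees, so that one edge of its foot goes into the mouth first, then straighten it upright and slide it down, still held, until it is fully home, and let go. Leave the blue-headed logger standing in the rack.

Things in the scene. Friction and masses are not known exactly. Their poses are not given: they have to be found in the camera images.
- logger_head (a point): Centre of the orange head of the logger to move: on its axis, 87.5 mm above its foot, 22.5 mm below its top. Grip it by this head, a plastic cylinder 30 mm across and 45 mm tall. z points along the axis from foot to head. It stands upright in one of the rack's three holes, its foot 10 mm above the table, and must rise 30 mm to come free.
- logger: The orange-headed logger, a rigid round pin 110 mm tall, 0.14 to 0.28 kg. The origin is the centre of its flat foot; z points along the axis from foot to head. Steel stem 24 mm across and 65 mm long, foot edge chamfered 2 mm, then the head. The fixed white rack is 75 x 270 mm, 40 mm high; the row of holes runs roughly along the table's y axis, turned by up to 20 degrees.
- bore (a point): Centre of the bore's mouth, level with the top of its orange collar (76 mm square), 110 mm above the table; z up, x away from the robot, y along the row of two bores. Mouth 45 mm wide, a cone narrowing over 9 mm to 27 mm, then straight; flat floor 54 mm below the mouth. The blue-collared bore lies 90 mm away along -y. Nothing within 150 mm on the unit is higher than the collar. Fixed.
- blue_logger_head (a point): Centre of the blue head of a second logger, same shape and size as the orange one. It stands upright in another hole of the same rack and stays there. The third hole holds a white capped tube, 103 mm tall, 30 mm across its cap. The holes lie in one row, 90 mm apart (27 mm wide, 30 mm deep); which holds which varies.
Not all that is in view belongs to the job. What is shaped like the logger but yellow is not meant.

How it is judged (in metres and radians):
On the way, in this order (a step that is already met when the one before it is completed fails the run):
1. the orange logger leans by more than 8 degrees with its foot's edge in the orange-collared mouth (foot centre within 15 mm of the bore's axis, at most 1.5 mm above the mouth) (angle between logger's own z axis and vertical between 0.14 and 0.8 rad and horizontal distance between logger and bore below 0.015 m and z of logger in the frame of bore below 0.0015 m), for 0.1 s.
2. the logger, still held by the fingers, is upright within 10 degrees and its foot is at least 40 mm down the bore (angle between logger's own z axis and vertical below 0.175 rad and horizontal distance between logger and bore below 0.01 m and z of logger in the frame of bore below -0.04 m and contact force between the fingers and logger above 0.5 N), for 0.1 s.
At the end, for the whole second after the job is handed in: The orange logger stands in the orange-collared bore, released, upright within 10 degrees, its foot at least 42 mm below the mouth and within 10 mm of the bore's axis; the blue logger is upright (within 10 degrees) and within 20 mm of where it stood (angle between each of logger, blue_logger_head's own z axis and vertical below 0.175 rad and horizontal distance between logger and bore below 0.01 m and z of logger in the frame of bore below -0.042 m and distance of blue_logger_head from where it was at the start of the episode below 0.02 m); the robot touches nothing.
It fails at once if the blue logger is lifted or pulled out of its place in the rack (distance of blue_logger_head from where it was at the start of the episode above 0.03 m).
It also fails if it takes over 53 s, if anything falls off the work surface, if the arm or the gripper's body presses on something with over 40 N, if the wrist force passes 120 N, or if a joint passes its speed limit or range.

## Working session

There is one attempt and no reset: what is moved stays moved. The work goes in short steps, Python scripts to look and compute and a tool call to move; the robot and the scene stay as the last step left them, time stands still between calls to the robot, and variables do not carry over. Pictures are saved under pics/ and viewed, and the job is handed in when it is done.

Besides the shell and the picture viewer there is one more tool, called after "Call:" as name(argument=value, ...), one argument or row to a line, values as JSON. step_arm: Moves the arm, as the interface text tells. Its arguments: {"type":"object","properties":{"moves":{"type":"array"}},"required":["moves"]}

```bash
mkdir -p pics; ls; python3 - <<'E'
from station import r, optics
import cv2
s=r.sense(); print(s['time_s'],s['tcp_pos'],s['ee_rot'],s['wrist_force'],s['gripper_width'])
for n in("scene","side","wrist"):
    c=optics.capture(n); cv2.imwrite(f'pics/{n}0.png',c['image'][:,:,::-1]); print(n,c['fov_y'],c['cx'],c['cy'],c['cam_to_world'])
E
```

```text
pics
0.0 [0.16460494 0.60232786 0.23245272] [[-9.64564421e-01 -5.11755733e-04 -2.63846955e-01]
 [ 2.63847441e-01 -2.14207779e-03 -9.64562045e-01]
 [-7.15605450e-05 -9.99997575e-01  2.20119746e-03]] [-0.66525767 -0.24164095 -0.304289  ] 1.002409939311571
scene 54.809629668178985 324.28694877695614 242.4144368000191 [[ 0.33999189  0.77086897 -0.53867109  0.89091027]
 [ 0.94028731 -0.28856988  0.18051923 -0.06202828]
 [-0.01628758 -0.56788067 -0.82294973  0.70182556]
 [ 0.          0.          0.          1.        ]]
side 49.25806203094639 320.0803837411809 235.82064671692302 [[ 0.89340124 -0.34773248  0.28445799  0.19201654]
 [-0.44901574 -0.6702672   0.59086948 -0.50701581]
 [-0.01480165 -0.65560964 -0.7549549   0.82637144]
 [ 0.          0.          0.          1.        ]]
wrist 65.70646984690485 321.12710550738905 235.79005304045708 [[-0.26355562 -0.92542666 -0.2722571   0.23881057]
 [-0.96464095  0.25357296  0.07189292  0.58174351]
 [ 0.00250541  0.28157813 -0.95953503  0.38252479]
 [ 0.          0.          0.          1.        ]]
```

View pics/scene0.png

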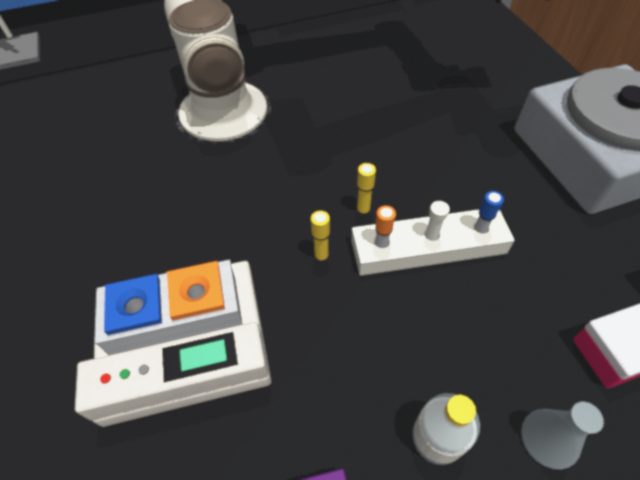

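View pics/side0.png

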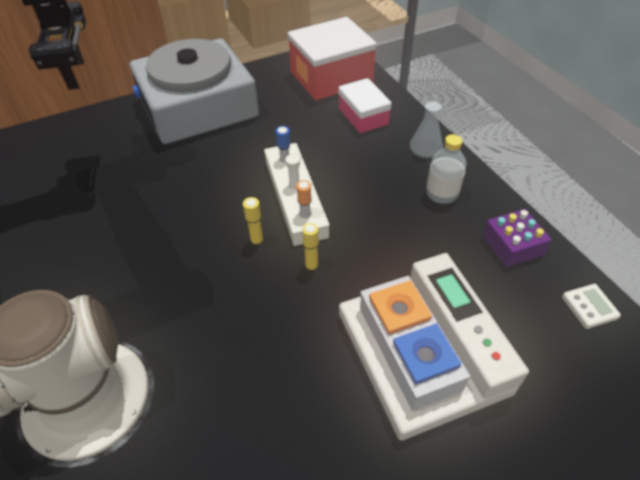

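View pics/wrist0.png

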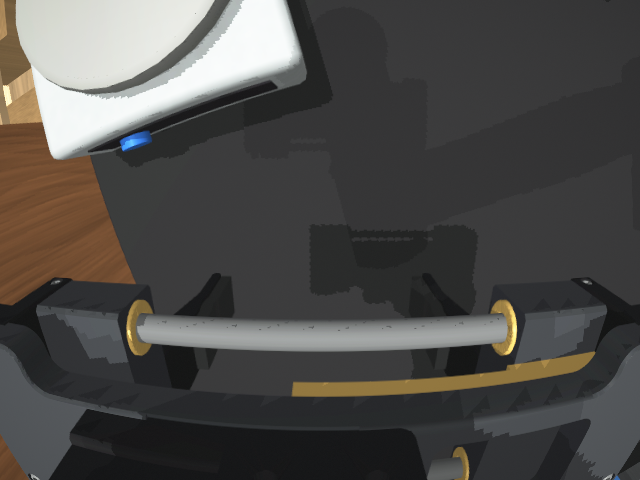

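The scene view shows the orange logger's head at about (385,220) and the orange collar at (196,290). In the side view they are at (304,193) and (400,306). The blue logger is at the far end of the rack, and two yellow decoys stand near the orange end.

```bash
python3 - <<'E'
import cv2,numpy as np
a=cv2.imread('pics/scene0.png');b=cv2.imread('pics/side0.png')
def crop(i,x,y,s=8,w=50,h=37):return cv2.resize(i[y-h//2:y-h//2+h,x-w//2:x-w//2+w],None,fx=s,fy=s,interpolation=cv2.INTER_NEAREST)
o=np.vstack([np.hstack([crop(a,385,225),crop(b,304,200)]),np.hstack([crop(a,196,290,5,80,58)[:290,:400],crop(b,400,306,5,80,58)[:290,:400]])])
cv2.imwrite('pics/crops.png',o);print(o.shape)
E
```

```text
(586, 800, 3)
```

View pics/crops.png

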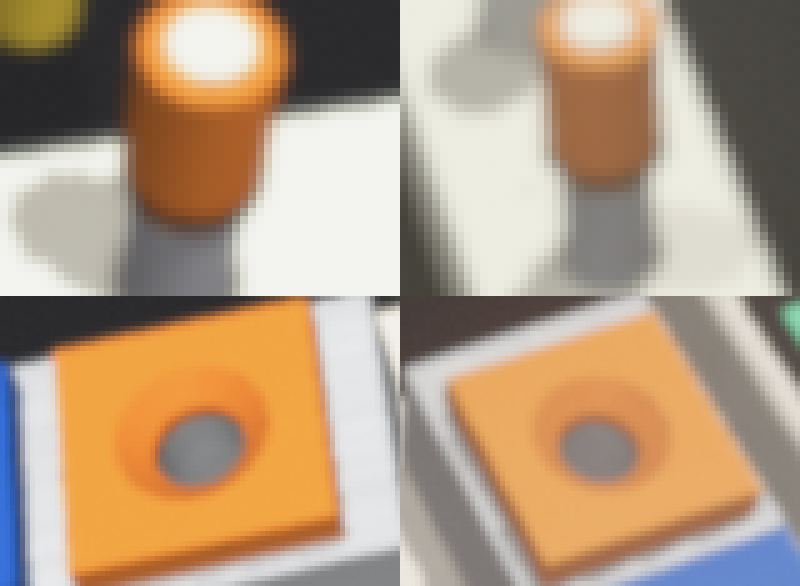

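```bash
cat > h.py <<'E'
import numpy as np
C={'scene':(54.809629668178985,324.28694877695614,242.4144368,np.array([[ 0.33999189,0.77086897,-0.53867109,0.89091027],[0.94028731,-0.28856988,0.18051923,-0.06202828],[-0.01628758,-0.56788067,-0.82294973,0.70182556]])),
'side':(49.25806203,320.08038374,235.8206467,np.array([[ 0.89340124,-0.34773248,0.28445799,0.19201654],[-0.44901574,-0.6702672,0.59086948,-0.50701581],[-0.01480165,-0.65560964,-0.7549549,0.82637144]]))}
def ray(n,p):
    f,cx,cy,T=C[n]; F=240/np.tan(np.radians(f/2)); d=T[:,:3]@np.array([(p[0]-cx)/F,(p[1]-cy)/F,1]); return T[:,3],d/np.linalg.norm(d)
def onz(n,p,z): o,d=ray(n,p); return o+d*(z-o[2])/d[2]
def tri(a,b):
    o1,d1=ray('scene',a);o2,d2=ray('side',b)
    t=np.linalg.lstsq(np.c_[d1,-d2],o2-o1,rcond=None)[0]; p=o1+t[0]*d1;q=o2+t[1]*d2
    return (p+q)/2,np.linalg.norm(p-q)
def proj(n,P):
    f,cx,cy,T=C[n]; F=240/np.tan(np.radians(f/2)); c=T[:,:3].T@(np.array(P)-T[:,3]); return c[:2]/c[2]*F+[cx,cy]
E
python3 - <<'E'
from h import *
np.set_printoptions(precision=4,suppress=True)
h=0.5
print(onz('scene',(386.0,212.4),.12),onz('side',(302.9,184.2),.12),tri((386.0,212.4),(302.9,184.2)))
S=[(167,271.8),(217.6,261.8),(224,305.8),(171,316.8)]; D=[(411.4,280.6),(431.4,316.2),(388.6,330.8),(370,294.2)]
for n,L in(('scene',S),('side',D)):
    P=np.array([onz(n,np.array(p)-h,.11) for p in L]);print(n,P[:,:2],P.mean(0),np.linalg.norm(P-np.roll(P,1,0),axis=1))
import cv2
for n in('scene','side'):
    im=cv2.imread(f'pics/{n}0.png').astype(int);B,G,R=im[...,0],im[...,1],im[...,2]
    m=((B-R>60)).astype('uint8');k,l,s,c=cv2.connectedComponentsWithStats(m)
    for i in range(1,k):
        if s[i][4]>30:print(n,s[i],c[i])
E
```

```text
[0.4899 0.1775 0.12  ] [0.4884 0.1808 0.12  ] (array([0.4887, 0.179 , 0.1198]), np.float64(0.0029672862220193764))
scene [[ 0.4701 -0.1717]
 [ 0.4792 -0.0964]
 [ 0.5556 -0.1039]
 [ 0.5465 -0.178 ]] [ 0.5128 -0.1375  0.11  ] [0.0767 0.0758 0.0767 0.0746]
side [[ 0.5533 -0.105 ]
 [ 0.5431 -0.1785]
 [ 0.4685 -0.1701]
 [ 0.4775 -0.097 ]] [ 0.5106 -0.1376  0.11  ] [0.0762 0.0742 0.075  0.0737]
scene [  0   0  55  11 315] [18.8603  3.1238]
scene [481 191  23  28 356] [490.927 205.323]
scene [ 104  274   57   60 2563] [131.2435 303.4631]
scene [182 342  43  27 770] [202.5922 354.813 ]
side [133  86   6  10  36] [136.1111  89.9444]
side [276 127  14  10  53] [282.4151 132.7736]
side [ 394  324   67   58 2063] [426.6137 352.176 ]
```

```bash
python3 - <<'E'
from h import *
import cv2
np.set_printoptions(precision=4,suppress=True)
for nm,p in dict(yA=(366,170),yB=(319.5,217)).items(): print(nm,onz('scene',p,.11))
for nm,p in dict(yA=(252,204),yB=(310.5,231)).items(): print(nm,onz('side',p,.11))
print('blue',tri((493,197.5),(282.5,130.5)),onz('scene',(493,197.5),.12),'cap',tri((440,207),(293,159)))
print('rack',[onz('scene',p,.04)[:2] for p in((352,237),(355,261),(511,235),(504,212))])
E
```

```text
yA [0.3851 0.1877 0.11  ]
yB [0.4539 0.0775 0.11  ]
yA [0.3823 0.1861 0.11  ]
yB [0.4516 0.0721 0.11  ]
blue (array([0.522 , 0.3536, 0.1194]), np.float64(0.0012299882894364412)) [0.5228 0.3524 0.12  ] cap (array([0.5058, 0.2665, 0.1126]), np.float64(0.0010009891569351032))
rack [array([0.4639, 0.1325]), array([0.5117, 0.1188]), array([0.557 , 0.3933]), array([0.5087, 0.4097])]
```

```bash
python3 - <<'E'
from h import *
np.set_printoptions(precision=4,suppress=True)
for p in((590,211),(518,131)):print(onz('scene',p,0)[:2])
for p in((258,107),(155,140)):print(onz('side',p,0)[:2])
print(tri((578,156),(134,84)),tri((590,147),(253,78)))
# top triangulate: knob
print(tri((632,95),(187,56)))
E
```

```text
[0.5409 0.5921]
[0.3016 0.5895]
[0.5607 0.6226]
[0.2791 0.6142]
(array([ 0.3193,  0.7927, -0.0273]), np.float64(0.15751431383312406)) (array([0.5194, 0.5132, 0.1667]), np.float64(0.011334057366320557))
(array([0.4194, 0.6961, 0.15  ]), np.float64(0.00045477813705020016))
```

Call:
step_arm(
  moves=[
    [[0,0,0,-2.83,0,2.15,100],[0,0,0,-5.66,0,4.3,100],[0,0,0,-8.49,0,6.45,100],[0,0,0,-11.32,0,8.6,100],[0,0,0,-14.15,0,10.75,100]],
  ],
)

```text
time_s: 0.57
tcp_pos: [0.2734, 0.4602, 0.2332]
ee_rot: [[-0.965, -0.0, -0.263], [0.263, -0.001, -0.965], [0.0, -1.0, 0.001]]
wrist_force: [0.5, 0.3, 0.7]
gripper_width: 1.001
```

Call:
step_arm(
  moves=[
    [[0,0,0,-2.83,0,2.15,100],[0,0,0,-5.66,0,4.3,100],[0,0,0,-8.49,0,6.45,100],[0,0,0,-11.32,0,8.6,100],[0,0,0,-14.15,0,10.75,100]],
  ],
)

```text
time_s: 0.98
tcp_pos: [0.3816, 0.3192, 0.2335]
ee_rot: [[-0.965, -0.0, -0.263], [0.263, -0.0, -0.965], [0.0, -1.0, 0.0]]
wrist_force: [0.7, 0.8, -0.0]
gripper_width: 1.002
```

Call:
step_arm(
  moves=[
    [[0,0,0,-3.5,0,2.7,100],[0,0,0,-7,0,5.4,100],[0,0,0,-10.5,0,8.1,100],[0,0,0,-14.15,0,10.75,100],[0,0,0,-14.15,0,10.75,100]],
  ],
)

```text
time_s: 1.4
tcp_pos: [0.4912, 0.1761, 0.2333]
ee_rot: [[-0.963, -0.0, -0.268], [0.268, -0.001, -0.963], [-0.0, -1.0, 0.001]]
wrist_force: [-0.8, 1.0, 0.2]
gripper_width: 1.001
```

```bash
python3 - <<'E'
from station import r, optics
import cv2
s=r.sense(); print(s['time_s'],s['tcp_pos'],s['joints'])
for n in("scene","side","wrist"):
    c=optics.capture(n); cv2.imwrite(f'pics/{n}1.png',c['image'][:,:,::-1]); 
    if n=='wrist':print(repr(c['cam_to_world']))
a=cv2.imread('pics/scene1.png');b=cv2.imread('pics/side1.png');w=cv2.imread('pics/wrist1.png')
cv2.imwrite('pics/m1.png',np.vstack([a,b])[:1,:1] if 0 else __import__('numpy').hstack([cv2.resize(a[100:340,260:580],(400,300)),cv2.resize(b[60:300,160:480],(400,300))]))
E
```

```text
1.4 [0.49121032 0.17605471 0.23325404] [ 3.75752460e+01  1.20112310e+01 -1.39320467e+01  4.50027802e-02
 -6.41028387e+01  3.68495039e+01]
array([[-0.26767486, -0.9242042 , -0.27239084,  0.56422538],
       [-0.96350839,  0.25714428,  0.07435329,  0.15672495],
       [ 0.00132612,  0.28235336, -0.95930955,  0.38289711],
       [ 0.        ,  0.        ,  0.        ,  1.        ]])
```

View pics/wrist1.png

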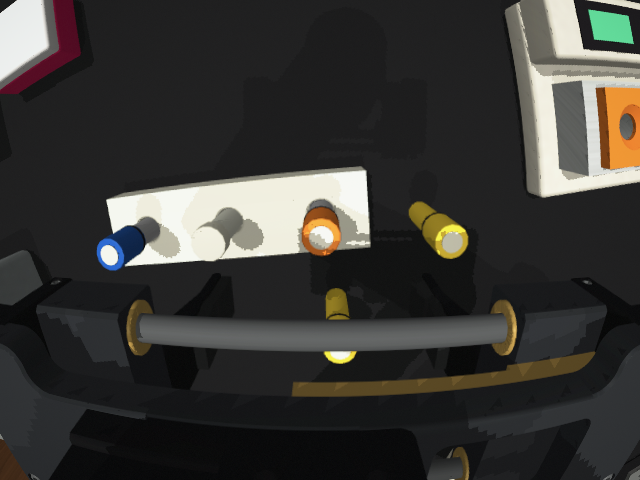

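View pics/m1.png

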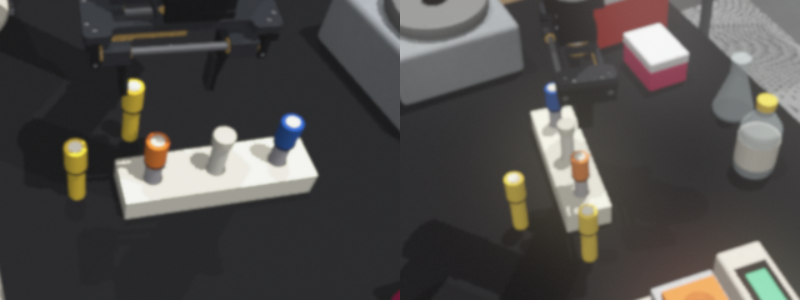

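```bash
cat >> h.py <<'E'
FW=240/np.tan(np.radians(65.70646984690485/2)); CW=(321.12710550738905,235.79005304045708)
def wproj(T,P):
    c=T[:3,:3].T@(np.array(P)-T[:3,3]); rr=np.hypot(*c[:2]); th=np.arctan2(rr,c[2]); return c[:2]/rr*th*FW+CW
def wonz(T,p,z):
    d=(np.array(p)-CW)/FW; th=np.hypot(*d); v=np.r_[d/th*np.sin(th),np.cos(th)] if th>1e-9 else np.array([0,0,1.]); d=T[:3,:3]@v; o=T[:3,3]; return o+d*(z-o[2])/d[2]
T1=np.array([[-0.26767486, -0.9242042 , -0.27239084,  0.56422538],
       [-0.96350839,  0.25714428,  0.07435329,  0.15672495],
       [ 0.00132612,  0.28235336, -0.95930955,  0.38289711]])
E
python3 - <<'E'
from h import *
t=(.4912,.1761,.2333)
print(proj('scene',t),proj('side',t),wproj(T1,t))
print(wonz(T1,(320,237),.12)) # orange
print('blue',wonz(T1,(110,254),.12),'yB',wonz(T1,(452,242),.11), 'yA',wonz(T1,(340,354),.11))
E
```

```text
[393.04867392 162.77328457] [302.94079124 139.06519544] [322.64480776 303.20363014]
[0.48890318 0.178152   0.12      ]
blue [0.52183545 0.35268114 0.12      ] yB [0.45354564 0.07798087 0.11      ] yA [0.37801538 0.19087686 0.11      ]
```

Call:
step_arm(
  moves=[
    [[0,0,0,0.27,2,-0.14,100],[0,0,0,0.27,4,-0.14,100],[0,0,0,0.27,6,-0.14,100],[0,0,0,0.27,8,-0.14,100],[0,0,0,0.27,8,-0.14,100]],
  ],
)

```text
time_s: 1.97
tcp_pos: [0.4836, 0.1818, 0.1497]
ee_rot: [[-0.965, -0.008, -0.262], [0.262, -0.004, -0.965], [0.006, -1.0, 0.006]]
wrist_force: [0.4, -1.1, -0.7]
gripper_width: 0.996
```

```bash
python3 - <<'E'
from station import r, optics
import cv2
from h import *
s=r.sense(); print(s['tcp_pos'])
c=optics.capture('wrist'); cv2.imwrite('pics/wrist2.png',c['image'][:,:,::-1]);T=c['cam_to_world']
print(wproj(T,(.489,.1782,.12)),repr(T))
E
```

```text
[0.48360434 0.18183336 0.14973678]
[323.34033788 268.97825024] array([[-0.26211473, -0.92375375, -0.27923983,  0.55890355],
       [-0.96501532,  0.25282298,  0.06946916,  0.16159614],
       [ 0.00642585,  0.28767961, -0.95770515,  0.29920391],
       [ 0.        ,  0.        ,  0.        ,  1.        ]])
```

View pics/wrist2.png

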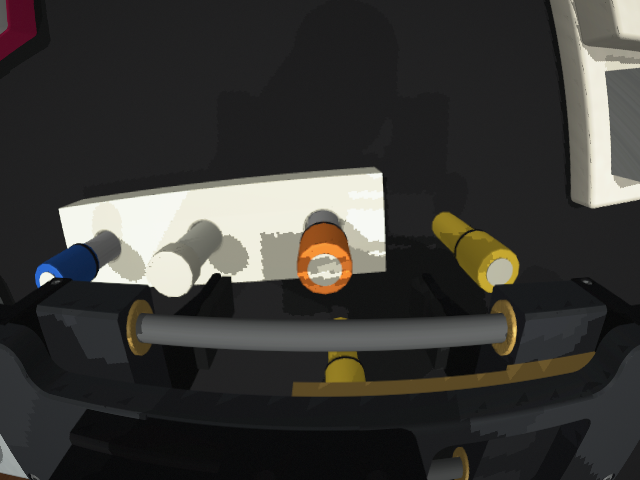

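Call:
step_arm(
  moves=[
    [[0,0,0,-0.3,0,0.3,100],[0,0,0,-0.3,0,0.3,100],[0,0,0,-0.3,0,0.3,100],[0,0,0,-0.3,0,0.3,100],[0,0,0,-0.3,0,0.3,100]],
  ],
)

```text
time_s: 2.43
tcp_pos: [0.4894, 0.1785, 0.1544]
ee_rot: [[-0.965, 0.001, -0.264], [0.264, 0.001, -0.965], [-0.001, -1.0, -0.001]]
wrist_force: [-0.3, -0.7, -0.2]
gripper_width: 0.999
```

Call:
step_arm(
  moves=[
    [[0,0,0,0,1.5,0,100],[0,0,0,0,3,0,100],[0,0,0,0,4.5,0,100],[0,0,0,0,6,0,100],[0,0,0,0,6.5,0,100]],
  ],
)

```text
time_s: 2.85
tcp_pos: [0.4881, 0.1775, 0.0869]
ee_rot: [[-0.964, -0.003, -0.264], [0.264, -0.002, -0.964], [0.002, -1.0, 0.002]]
wrist_force: [-0.6, -0.1, -0.3]
gripper_width: 1.0
```

Call:
step_arm(
  moves=[
    [[0,0,0,0,0,0,100],[0,0,0,0,0,0,80],[0,0,0,0,0,0,60],[0,0,0,0,0,0,50],[0,0,0,0,0,0,45]],
  ],
)

```text
time_s: 3.27
tcp_pos: [0.4895, 0.1785, 0.0894]
ee_rot: [[-0.965, 0.001, -0.264], [0.264, 0.001, -0.965], [-0.001, -1.0, -0.001]]
wrist_force: [-0.1, 0.2, -0.4]
gripper_width: 0.784
```

```bash
python3 - <<'E'
from station import r, optics
import cv2
from h import *
s=r.sense(); print(s['tcp_pos'],s['gripper_width'])
c=optics.capture('wrist'); cv2.imwrite('pics/wrist3.png',c['image'][:,:,::-1])
E
```

```text
[0.48951227 0.17851609 0.08939887] 0.7840117947135476
```

View pics/wrist3.png

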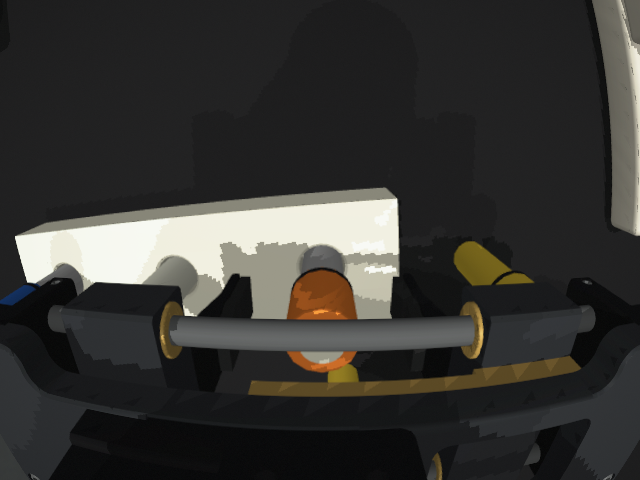

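The orange head at (322,320) sits between the two fingers, which are at (240,320) and (405,320). Next I close on it.

Call:
step_arm(
  moves=[
    [[0,0,0,0,0,0,25],[0,0,0,0,0,0,25],[0,0,0,0,0,0,20],[0,0,0,0,0,0,20],[0,0,0,0,0,0,20]],
  ],
)

```text
time_s: 3.73
tcp_pos: [0.4891, 0.1782, 0.0885]
ee_rot: [[-0.965, -0.0, -0.264], [0.264, -0.0, -0.965], [0.0, -1.0, 0.0]]
wrist_force: [-0.8, 1.2, 0.8]
gripper_width: 0.355
```

Call:
step_arm(
  moves=[
    [[0,0,0,0,0,0,0],[0,0,0,0,0,0,0],[0,0,0,0,0,0,0],[0,0,0,0,0,0,0],[0,0,0,0,0,0,0]],
  ],
)

```text
time_s: 4.15
tcp_pos: [0.4891, 0.1783, 0.0885]
ee_rot: [[-0.965, 0.0, -0.264], [0.264, 0.0, -0.965], [-0.0, -1.0, -0.0]]
wrist_force: [0.1, -0.3, -0.4]
gripper_width: 0.339
```

Call:
step_arm(
  moves=[
    [[0,0,0,0,0,0,0],[0,0,0,0,0,0,0],[0,0,0,0,0,0,0],[0,0,0,0,0,0,0],[0,0,0,0,0,0,0]],
  ],
)

```text
time_s: 4.57
tcp_pos: [0.4891, 0.1783, 0.0885]
ee_rot: [[-0.965, 0.0, -0.264], [0.264, 0.0, -0.965], [-0.0, -1.0, -0.0]]
wrist_force: [-0.6, 0.2, 0.1]
gripper_width: 0.339
```

Call:
step_arm(
  moves=[
    [[0,0,0,0,-1,0,0],[0,0,0,0,-2.5,0,0],[0,0,0,0,-4,0,0],[0,0,0,0,-6,0,0],[0,0,0,0,-8,0,0]],
  ],
)

```text
time_s: 4.98
tcp_pos: [0.4883, 0.1777, 0.1692]
ee_rot: [[-0.965, -0.002, -0.264], [0.264, -0.001, -0.965], [0.002, -1.0, 0.002]]
wrist_force: [0.5, -0.7, -1.8]
gripper_width: 0.337
```

Call:
step_arm(
  moves=[
    [[0,0,0,0,-2,0,0],[0,0,0,0,-4,0,0],[0,0,0,0,-6,0,0],[0,0,0,0,-6,0,0],[0,0,0,0,-6,0,0]],
  ],
)

```text
time_s: 5.4
tcp_pos: [0.4889, 0.1783, 0.2294]
ee_rot: [[-0.965, 0.001, -0.264], [0.264, 0.002, -0.965], [-0.001, -1.0, -0.002]]
wrist_force: [-0.2, 0.2, -2.8]
gripper_width: 0.338
```

```bash
python3 - <<'E'
from station import r, optics
import cv2,numpy as np
s=r.sense(); print(s['tcp_pos'],s['gripper_width'],s['wrist_force'])
A=[]
for n in("scene","side","wrist"):
    c=optics.capture(n); A.append(c['image'][:,:,::-1].copy())
    if n=='wrist': print(repr(c['cam_to_world']))
cv2.imwrite('pics/wrist4.png',A[2])
cv2.imwrite('pics/m4.png',np.hstack([cv2.resize(A[0][80:280,280:480],(400,400)),cv2.resize(A[1][60:260,200:400],(400,400))]))
E
```

```text
[0.48893636 0.17829523 0.22939249] 0.3380852895690924 [-0.18027657  0.17553967 -2.79335098]
array([[-0.26388302, -0.92464941, -0.27457099,  0.56250364],
       [-0.96455188,  0.25365284,  0.07280051,  0.15689063],
       [ 0.00233076,  0.28404878, -0.958807  ,  0.37699572],
       [ 0.        ,  0.        ,  0.        ,  1.        ]])
```

View pics/m4.png

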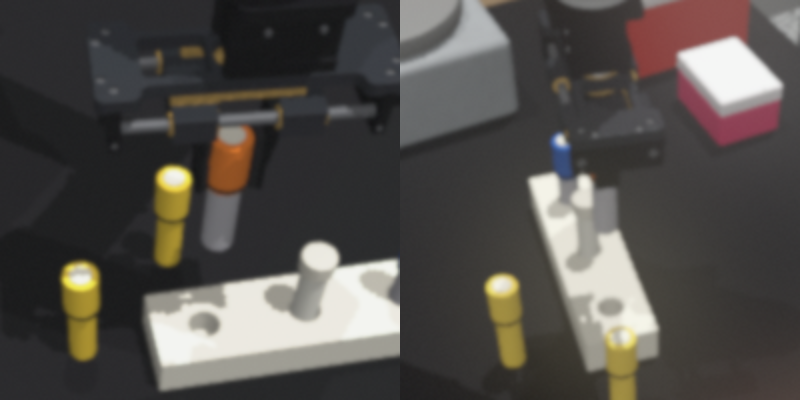

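View pics/wrist4.png

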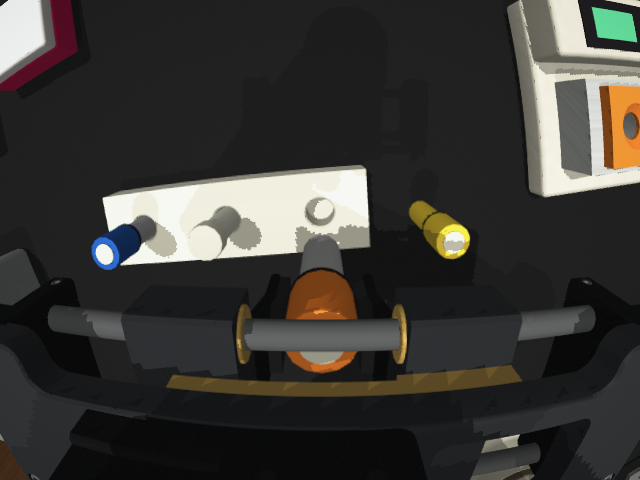

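Call:
step_arm(
  moves=[
    [[0,0,0,-1.2,0,3.5,0],[0,0,0,-2.4,0,7,0],[0,0,0,-3.6,0,10.5,0],[0,0,0,-4.8,0,14,0],[0,0,0,-4.8,0,14,0]],
  ],
)

```text
time_s: 5.97
tcp_pos: [0.497, 0.0256, 0.227]
ee_rot: [[-0.963, -0.005, -0.269], [0.269, -0.002, -0.963], [0.004, -1.0, 0.004]]
wrist_force: [0.8, 0.3, -2.2]
gripper_width: 0.337
```

Call:
step_arm(
  moves=[
    [[0,0,0,-0.5,0,1,0],[0,0,0,-0.5,0,1,0],[0,0,0,-0.5,0,1,0],[0,0,0,-0.5,0,1,0],[0,0,0,-0.5,0,1,0]],
  ],
)

```text
time_s: 6.38
tcp_pos: [0.5006, 0.0204, 0.2283]
ee_rot: [[-0.965, -0.0, -0.262], [0.262, -0.0, -0.965], [0.0, -1.0, 0.0]]
wrist_force: [-0.4, -0.3, -2.1]
gripper_width: 0.339
```

```bash
python3 - <<'E'
from station import r, optics
import cv2,numpy as np
from h import *
s=r.sense(); print(s['tcp_pos'],s['gripper_width'],s['wrist_force'])
for n in("scene","side","wrist"):
    c=optics.capture(n); cv2.imwrite(f'pics/{n}5.png',c['image'][:,:,::-1])
T=c['cam_to_world'];np.save('T5.npy',T);print(wproj(T,(.5117,-.1375,.11)))
p=s['tcp_pos'];
for f in('scene','side'):print(proj(f,(p[0],p[1],p[2]-.0785)))
E
```

```text
[0.50063951 0.02038469 0.22828171] 0.33916599425668814 [-0.37849348 -0.26598883 -2.13811513]
[509.4000821  170.31431444]
[292.80503327 234.82801147]
[348.22098149 225.90583931]
```

View pics/wrist5.png

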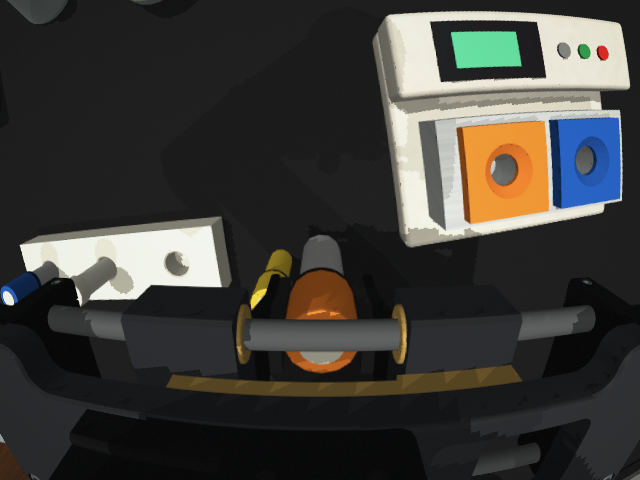

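View pics/scene5.png

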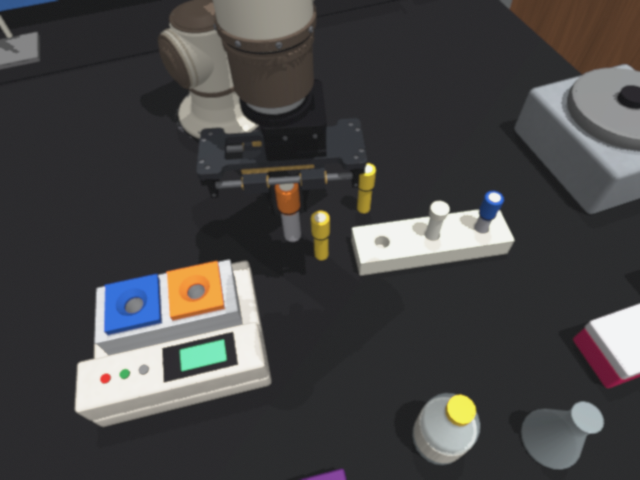

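View pics/side5.png

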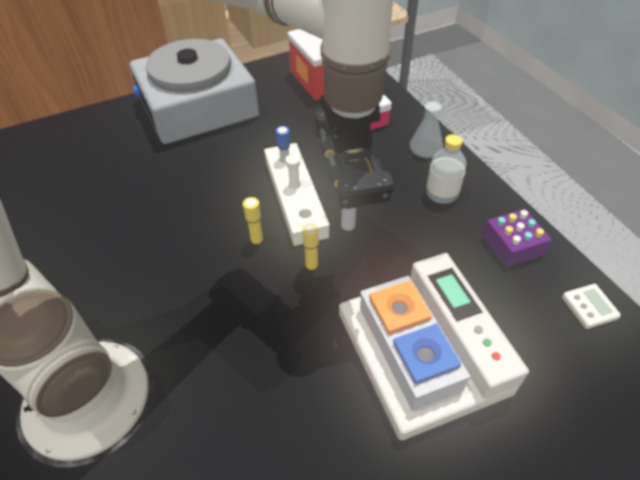

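```bash
python3 - <<'E'
import cv2,numpy as np
from h import *
T=np.load('T5.npy')
P=np.array([wonz(T,p,.11)[:2] for p in((457.5,127),(546.5,121),(549,211),(465,222))]);print(P,P.mean(0),np.linalg.norm(P-np.roll(P,1,0),axis=1))
im=cv2.imread('pics/wrist5.png')
cv2.imwrite('pics/c5.png',cv2.resize(im[110:230,440:560],(600,600),interpolation=cv2.INTER_NEAREST))
E
```

```text
[[ 0.55351679 -0.10006477]
 [ 0.54425006 -0.18116833]
 [ 0.46921048 -0.17188101]
 [ 0.47998054 -0.09183028]] [ 0.51173947 -0.1362361 ] [0.07399586 0.08163124 0.07561212 0.08077198]
```

View pics/c5.png

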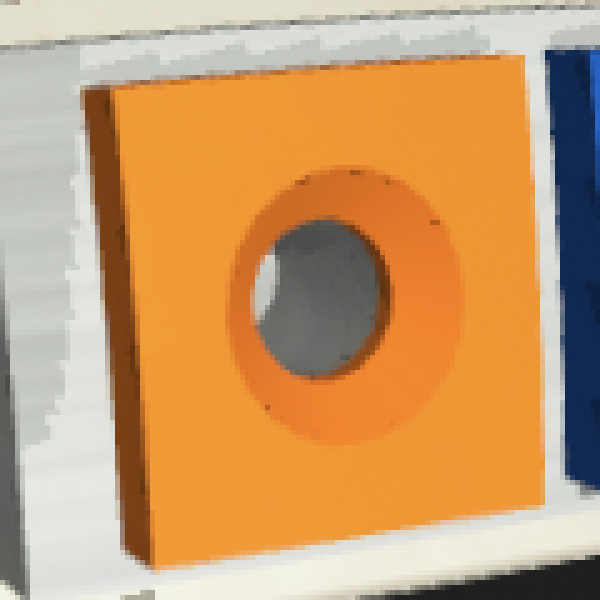

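```bash
python3 - <<'E'
from h import *
T=np.load('T5.npy')
P=np.array([wonz(T,np.array(p)/5+[439.6,109.6],.11)[:2] for p in((115,88),(525,55),(545,505),(155,568))]);print(P,P.mean(0),np.linalg.norm(P-np.roll(P,1,0),axis=1))
print(wonz(T,np.array((345,305))/5+[439.6,109.6],.11))
E
```

```text
[[ 0.55256249 -0.10412712]
 [ 0.54486528 -0.1792872 ]
 [ 0.46966368 -0.17148971]
 [ 0.4777748  -0.09640903]] [ 0.51121656 -0.13782827] [0.07518489 0.07555319 0.07560477 0.07551754]
[ 0.51163036 -0.13672659  0.11      ]
```

Call:
step_arm(
  moves=[
    [[0.06,0,0,-1.04,0,2.5,0],[0.12,0,0,-2.08,0,5,0],[0.18,0,0,-3.12,0,7.5,0],[0.24,0,0,-4.16,0,10,0],[0.3,0,0,-5.19,0,12.54,0]],
  ],
)

```text
time_s: 6.95
tcp_pos: [0.5183, -0.1156, 0.2289]
ee_rot: [[-0.965, -0.077, -0.251], [0.262, -0.287, -0.921], [-0.001, -0.955, 0.297]]
wrist_force: [0.5, 0.0, -3.0]
gripper_width: 0.337
```

Call:
step_arm(
  moves=[
    [[0,0,0,0,0,0,0],[0,0,0,0,0,0,0],[0,0,0,0,0,0,0],[0,0,0,0,0,0,0],[0,0,0,0,0,0,0]],
  ],
)

```text
time_s: 7.37
tcp_pos: [0.5179, -0.1143, 0.229]
ee_rot: [[-0.965, -0.076, -0.251], [0.263, -0.284, -0.922], [-0.001, -0.956, 0.294]]
wrist_force: [-0.4, 0.0, -2.2]
gripper_width: 0.338
```

```bash
cat > look.py <<'E'
import sys
from station import r, optics
import cv2,numpy as np
from h import *
np.set_printoptions(precision=4,suppress=True)
k=sys.argv[1]
s=r.sense(); R=np.array(s['ee_rot']); p=np.array(s['tcp_pos']); F=p+.0785*R[:,1]
print(s['time_s'],'tcp',p,'tilt',np.degrees(np.arccos(-R[2,1])),'foot',F,s['gripper_width'],s['wrist_force'])
B=np.array([.5115,-.1375,.11]);print('foot-bore',F-B,'in tool',R.T@(F-B)); print(R)
A=[]
for n in("scene","side","wrist"):
    c=optics.capture(n); im=c['image'][:,:,::-1].copy(); cv2.imwrite(f'pics/{n}{k}.png',im);A.append(im)
    if n!='wrist': print(n,'foot px',proj(n,F),'bore',proj(n,B))
    else: print(n,wproj(c['cam_to_world'],F))
cv2.imwrite(f'pics/m{k}.png',np.hstack([cv2.resize(A[0][210:330,136:256],(400,400)),cv2.resize(A[1][220:340,340:460],(400,400))]))
E
python3 look.py 6
```

```text
7.3667 tcp [ 0.5179 -0.1143  0.229 ] tilt 17.125944986342372 foot [ 0.5119 -0.1367  0.154 ] 0.3383857667836963 [-0.4012  0.0468 -2.1987]
foot-bore [0.0004 0.0008 0.044 ] in tool [-0.0002 -0.0423  0.0121]
[[-0.9649 -0.0764 -0.2514]
 [ 0.2627 -0.2844 -0.922 ]
 [-0.0011 -0.9557  0.2945]]
scene foot px [187.1108 271.621 ] bore [194.3034 287.0733]
side foot px [402.9834 287.9047] bore [400.2107 304.1135]
wrist [320.2175 250.5812]
```

View pics/m6.png

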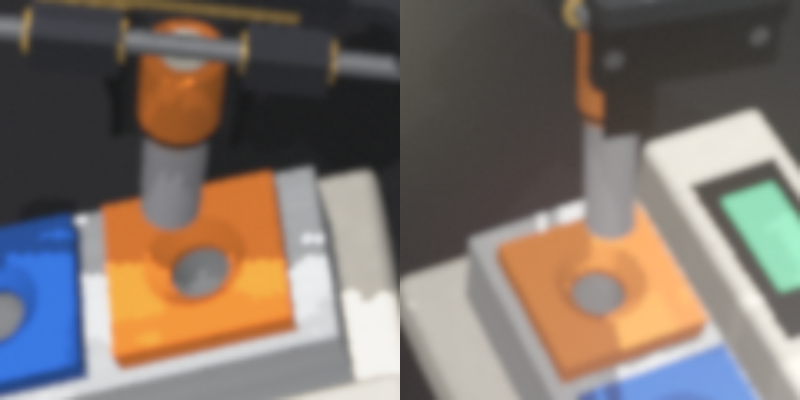

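View pics/wrist6.png

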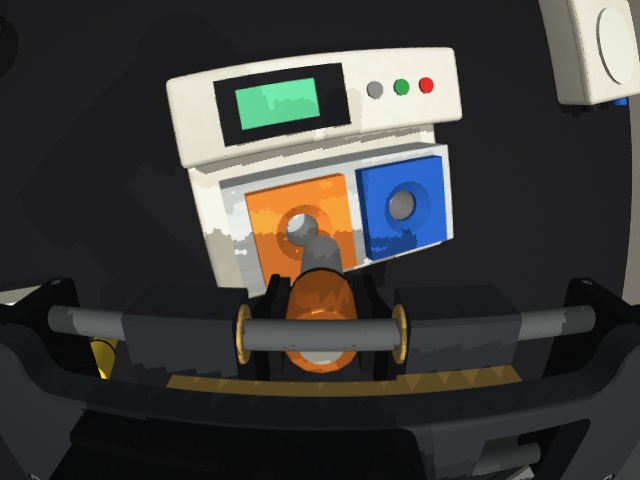

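Call:
step_arm(
  moves=[
    [[0,0,0,0,0.76,-0.24,0],[0,0,0,0,1.53,-0.47,0],[0,0,0,0,2.3,-0.71,0],[0,0,0,0,2.87,-0.88,0],[0,0,0,0,2.87,-0.88,0]],
  ],
)

```text
time_s: 7.93
tcp_pos: [0.5164, -0.1153, 0.1964]
ee_rot: [[-0.965, -0.082, -0.251], [0.264, -0.285, -0.921], [0.004, -0.955, 0.297]]
wrist_force: [0.4, -0.0, -2.7]
gripper_width: 0.336
```

Call:
step_arm(
  moves=[
    [[0,0,0,0,0.4,-0.12,0],[0,0,0,0,0.8,-0.25,0],[0,0,0,0,1.2,-0.37,0],[0,0,0,0,1.48,-0.46,0],[0,0,0,0,1.48,-0.46,0]],
  ],
)

```text
time_s: 8.35
tcp_pos: [0.5172, -0.1152, 0.1823]
ee_rot: [[-0.965, -0.079, -0.252], [0.264, -0.285, -0.921], [0.001, -0.955, 0.296]]
wrist_force: [0.3, -0.3, -2.4]
gripper_width: 0.335
```

Call:
step_arm(
  moves=[
    [[0,0,0,0,0,0,0],[0,0,0,0,0,0,0],[0,0,0,0,0,0,0],[0,0,0,0,0,0,0],[0,0,0,0,0,0,0]],
  ],
)

```text
time_s: 8.77
tcp_pos: [0.5177, -0.1151, 0.1832]
ee_rot: [[-0.965, -0.078, -0.252], [0.264, -0.285, -0.922], [-0.0, -0.955, 0.295]]
wrist_force: [-1.0, -0.4, -3.3]
gripper_width: 0.336
```

```bash
python3 look.py 7
```

```text
8.7667 tcp [ 0.5177 -0.1151  0.1832] tilt 17.17663423483506 foot [ 0.5116 -0.1375  0.1082] 0.3360756255475836 [-1.0421 -0.4083 -3.3055]
foot-bore [ 0.0001  0.     -0.0018] in tool [-0.0001  0.0017 -0.0006]
[[-0.9646 -0.0775 -0.252 ]
 [ 0.2637 -0.285  -0.9216]
 [-0.0004 -0.9554  0.2953]]
scene foot px [194.6426 287.7451] bore [194.3034 287.0733]
side foot px [400.1682 304.677 ] bore [400.2107 304.1135]
wrist [320.5079 250.5602]
```

View pics/m7.png

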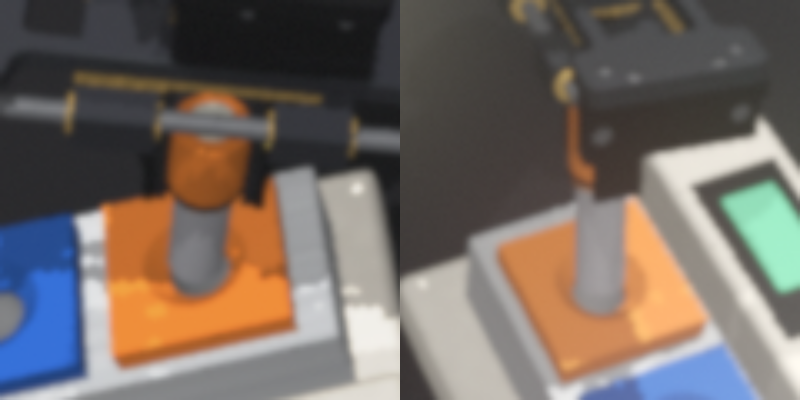

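Call:
step_arm(
  moves=[
    [[0,0,0,0,0.1,-0.03,0],[0,0,0,0,0.19,-0.06,0],[0,0,0,0,0.19,-0.06,0],[0,0,0,0,0.19,-0.06,0],[0,0,0,0,0.19,-0.06,0]],
  ],
)

```text
time_s: 9.33
tcp_pos: [0.5175, -0.1152, 0.181]
ee_rot: [[-0.965, -0.078, -0.252], [0.264, -0.285, -0.921], [0.0, -0.955, 0.296]]
wrist_force: [0.8, -0.8, -2.6]
gripper_width: 0.34
```

Call:
step_arm(
  moves=[
    [[-0.06,0,0,0,0.01,0.47,0],[-0.12,0,0,0,0.06,0.94,0],[-0.18,0,0,0,0.13,1.4,0],[-0.24,0,0,0,0.22,1.87,0],[-0.3,0,0,0,0.35,2.32,0]],
  ],
)

```text
time_s: 9.75
tcp_pos: [0.5115, -0.1375, 0.1849]
ee_rot: [[-0.965, 0.001, -0.263], [0.263, 0.003, -0.965], [-0.001, -1.0, -0.003]]
wrist_force: [-0.1, -0.3, -2.2]
gripper_width: 0.335
```

Call:
step_arm(
  moves=[
    [[0,0,0,0,0,0,0],[0,0,0,0,0,0,0],[0,0,0,0,0,0,0],[0,0,0,0,0,0,0],[0,0,0,0,0,0,0]],
  ],
)

```text
time_s: 10.17
tcp_pos: [0.5114, -0.1369, 0.1842]
ee_rot: [[-0.965, -0.001, -0.262], [0.262, -0.001, -0.965], [0.001, -1.0, 0.001]]
wrist_force: [-0.5, 0.9, -1.7]
gripper_width: 0.337
```

```bash
python3 look.py 8
```

```text
10.1667 tcp [ 0.5114 -0.1369  0.1842] tilt 0.06723378456305029 foot [ 0.5113 -0.1369  0.1057] 0.33663862552457513 [-0.5461  0.8931 -1.6682]
foot-bore [-0.0002  0.0006 -0.0043] in tool [ 0.0003  0.0043 -0.0005]
[[-0.965  -0.001  -0.2624]
 [ 0.2624 -0.0005 -0.965 ]
 [ 0.0009 -1.      0.0008]]
scene foot px [195.3885 288.2787] bore [194.3034 287.0733]
side foot px [399.6682 305.3501] bore [400.2107 304.1135]
wrist [319.9105 250.6604]
```

View pics/m8.png

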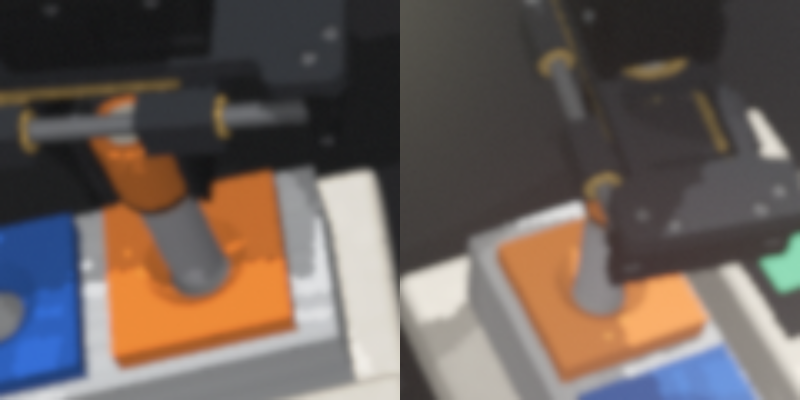

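Call:
step_arm(
  moves=[
    [[0,0,0,0,0.2,0,0],[0,0,0,0,0.4,0,0],[0,0,0,0,0.6,0,0],[0,0,0,0,0.8,0,0],[0,0,0,0,0.8,0,0]],
  ],
)

```text
time_s: 10.73
tcp_pos: [0.5111, -0.1375, 0.1759]
ee_rot: [[-0.965, -0.001, -0.264], [0.264, 0.0, -0.965], [0.001, -1.0, 0.0]]
wrist_force: [-0.4, 0.4, -2.9]
gripper_width: 0.337
```

Call:
step_arm(
  moves=[
    [[0,0,0,0,0.2,0,0],[0,0,0,0,0.4,0,0],[0,0,0,0,0.6,0,0],[0,0,0,0,0.8,0,0],[0,0,0,0,0.8,0,0]],
  ],
)

```text
time_s: 11.15
tcp_pos: [0.5112, -0.1375, 0.168]
ee_rot: [[-0.965, -0.001, -0.264], [0.264, 0.0, -0.965], [0.001, -1.0, 0.0]]
wrist_force: [0.4, 0.3, -2.5]
gripper_width: 0.339
```

Call:
step_arm(
  moves=[
    [[0,0,0,0,0.4,0,0],[0,0,0,0,0.8,0,0],[0,0,0,0,1.2,0,0],[0,0,0,0,1.5,0,0],[0,0,0,0,1.5,0,0]],
  ],
)

```text
time_s: 11.57
tcp_pos: [0.5109, -0.1374, 0.1525]
ee_rot: [[-0.965, -0.002, -0.264], [0.264, 0.0, -0.965], [0.002, -1.0, 0.0]]
wrist_force: [-0.1, 0.1, -2.1]
gripper_width: 0.339
```

Call:
step_arm(
  moves=[
    [[0,0,0,0,0.3,0,0],[0,0,0,0,0.6,0,0],[0,0,0,0,0.9,0,0],[0,0,0,0,1.2,0,0],[0,0,0,0,1.4,0,0]],
  ],
)

```text
time_s: 11.98
tcp_pos: [0.5114, -0.1375, 0.1391]
ee_rot: [[-0.965, -0.0, -0.264], [0.264, 0.0, -0.965], [0.0, -1.0, 0.0]]
wrist_force: [0.3, -0.2, -3.5]
gripper_width: 0.338
```

Call:
step_arm(
  moves=[
    [[0,0,0,0,0.05,0,0],[0,0,0,0,0.1,0,0],[0,0,0,0,0.15,0,0],[0,0,0,0,0.2,0,0],[0,0,0,0,0.25,0,0]],
  ],
)

```text
time_s: 12.4
tcp_pos: [0.5116, -0.1375, 0.1372]
ee_rot: [[-0.965, 0.0, -0.264], [0.264, -0.0, -0.965], [-0.0, -1.0, -0.0]]
wrist_force: [0.0, -0.2, -2.6]
gripper_width: 0.34
```

Call:
step_arm(
  moves=[
    [[0,0,0,0,0.05,0,0],[0,0,0,0,0.1,0,0],[0,0,0,0,0.15,0,0],[0,0,0,0,0.15,0,0],[0,0,0,0,0.15,0,0]],
  ],
)

```text
time_s: 12.82
tcp_pos: [0.5115, -0.1375, 0.1355]
ee_rot: [[-0.965, -0.0, -0.264], [0.264, -0.0, -0.965], [0.0, -1.0, 0.0]]
wrist_force: [0.3, -0.1, -2.4]
gripper_width: 0.338
```

Call:
step_arm(
  moves=[
    [[0,0,0,0,0.03,0,0],[0,0,0,0,0.06,0,0],[0,0,0,0,0.1,0,0],[0,0,0,0,0.1,0,0],[0,0,0,0,0.1,0,0]],
  ],
)

```text
time_s: 13.23
tcp_pos: [0.5116, -0.1375, 0.1346]
ee_rot: [[-0.965, 0.0, -0.264], [0.264, -0.0, -0.965], [-0.0, -1.0, -0.0]]
wrist_force: [0.1, 0.3, -2.3]
gripper_width: 0.34
```

Call:
step_arm(
  moves=[
    [[0,0,0,0,0.03,0,0],[0,0,0,0,0.06,0,0],[0,0,0,0,0.1,0,0],[0,0,0,0,0.1,0,0],[0,0,0,0,0.1,0,0]],
  ],
)

```text
time_s: 13.65
tcp_pos: [0.5118, -0.1376, 0.1345]
ee_rot: [[-0.965, 0.001, -0.263], [0.263, -0.0, -0.965], [-0.001, -1.0, 0.0]]
wrist_force: [-2.0, 0.6, 6.2]
gripper_width: 0.339
```

The wrist force went from -2.3 to +6.2 N with the TCP stopped at z = 0.1345, which is the expected depth for the floor. I ease the load and release.

Call:
step_arm(
  moves=[
    [[0,0,0,0,-0.05,0,0],[0,0,0,0,-0.08,0,0],[0,0,0,0,-0.08,0,38],[0,0,0,0,-0.08,0,50],[0,0,0,0,-0.08,0,70]],
  ],
)

```text
time_s: 14.07
tcp_pos: [0.5117, -0.1375, 0.1341]
ee_rot: [[-0.965, 0.0, -0.264], [0.264, 0.0, -0.965], [-0.0, -1.0, -0.0]]
wrist_force: [0.1, 0.1, 0.1]
gripper_width: 0.459
```

Call:
step_arm(
  moves=[
    [[0,0,0,0,0,0,100],[0,0,0,0,0,0,100],[0,0,0,0,0,0,100],[0,0,0,0,0,0,100],[0,0,0,0,0,0,100]],
  ],
)

```text
time_s: 14.48
tcp_pos: [0.5116, -0.1375, 0.1343]
ee_rot: [[-0.965, 0.0, -0.264], [0.264, -0.0, -0.965], [-0.0, -1.0, -0.0]]
wrist_force: [-0.2, 0.5, 0.0]
gripper_width: 0.828
```

Call:
step_arm(
  moves=[
    [[0,0,0,0,-1.5,0,100],[0,0,0,0,-3,0,100],[0,0,0,0,-5,0,100],[0,0,0,0,-7,0,100],[0,0,0,0,-9,0,100]],
  ],
)

```text
time_s: 14.9
tcp_pos: [0.5113, -0.1375, 0.2252]
ee_rot: [[-0.965, -0.0, -0.264], [0.264, -0.0, -0.965], [0.0, -1.0, 0.0]]
wrist_force: [-0.2, 0.4, -0.7]
gripper_width: 0.995
```

Call:
step_arm(
  moves=[
    [[0,0,0,0,-2,0,100],[0,0,0,2,-3,0,100],[0,0,0,5,-3,0,100],[0,0,0,8,-3,0,100],[0,0,0,10,-3,0,100]],
  ],
)

```text
time_s: 15.32
tcp_pos: [0.4127, -0.1108, 0.2543]
ee_rot: [[-0.965, -0.0, -0.264], [0.264, 0.001, -0.965], [0.001, -1.0, -0.0]]
wrist_force: [-1.0, 0.5, 0.1]
gripper_width: 1.0
```

```bash
python3 look.py 9; python3 -c "
from h import *
for n in('scene','side'):print(proj(n,(.5115,-.1375,.166)))"
```

```text
15.3167 tcp [ 0.4127 -0.1108  0.2543] tilt 0.04230249764558688 foot [ 0.4127 -0.1108  0.1758] 0.999721084299636 [-1.0313  0.5082  0.1226]
foot-bore [-0.0988  0.0267  0.0658] in tool [ 0.1024 -0.0658  0.0003]
[[-0.9645 -0.0004 -0.264 ]
 [ 0.264   0.0006 -0.9645]
 [ 0.0006 -1.     -0.0005]]
scene foot px [188.5724 204.4607] bore [194.3034 287.0733]
side foot px [339.2406 291.7399] bore [400.2107 304.1135]
wrist [319.8696 249.8566]
[184.15230739 267.02758399]
[403.86738251 283.89382945]
```

View pics/scene9.png

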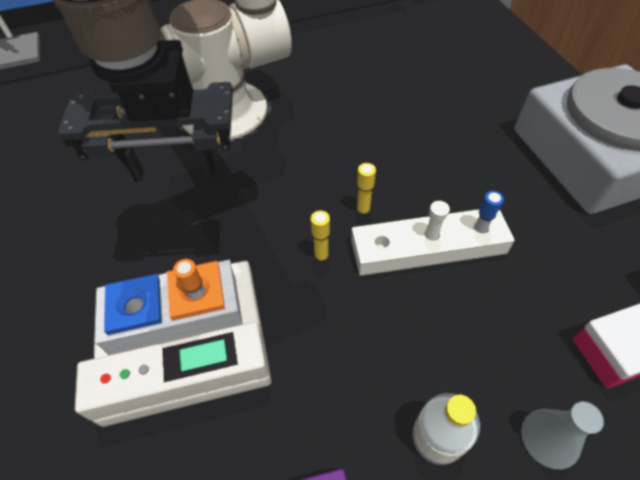

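View pics/side9.png

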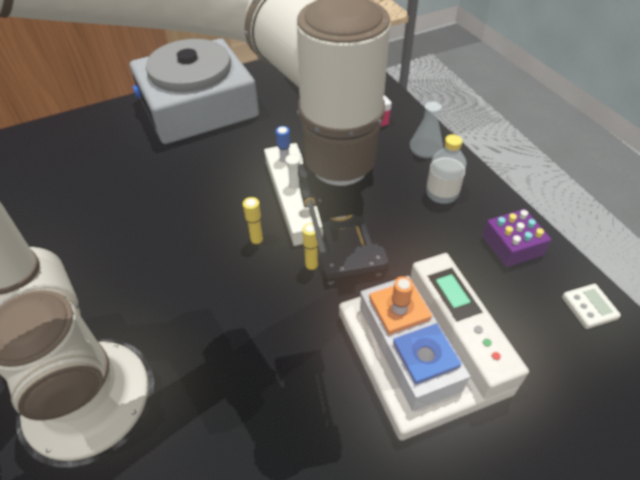

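The logger's top is at about (184,267) in the scene view and (403,284) in the side view, which matches the prediction for a fully seated, upright logger. The blue logger hasn't moved, and the arm is clear of everything.

Call:
step_arm(
  moves=[
    [[0,0,0,0,0,0,100],[0,0,0,0,0,0,100],[0,0,0,0,0,0,100],[0,0,0,0,0,0,100],[0,0,0,0,0,0,100]],
  ],
)

```text
time_s: 15.88
tcp_pos: [0.4155, -0.1112, 0.254]
ee_rot: [[-0.965, -0.001, -0.264], [0.264, -0.0, -0.965], [0.001, -1.0, 0.0]]
wrist_force: [-0.5, 0.1, 0.3]
gripper_width: 0.999
```

```bash
python3 -c "
from station import r
print(r.finish_job())"
```

```text
the job is handed in; nothing more can be done
None
```

The orange logger is fully home in the orange-collared bore, released and upright, and I handed the job in at about 16 s. The hand-in gives no verdict.

- **Lead-in:** I led it in leaning about 17°, with the foot centre about 2 mm below the mouth, then 4 mm, and within 1 mm of the bore's axis by my estimate. I then straightened it about its foot.
- **Seating:** Still gripped, it slid down with no noticeable side force. At the expected depth of 54 mm the wrist force changed from -2.3 to +6.2 N, meaning it had reached the floor. I eased off and let go.
- **Last checks:** In both the scene and side views the logger's top is within about a pixel of where a seated, upright logger should appear. The blue logger looks unmoved in both views, and the gripper was open and well clear, with wrist force near zero.

Position estimates from the three cameras agreed to within about 3 mm. No check failed.

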